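# Strut check on a specimen cool box lid

### The job

Do the strut check on the specimen cool box: swing the toggle clamp's handle outward and down, back over centre, until its arm stands clear of the lid. Then take the lid by its bar handle and raise it clearly past its balance point, where the gas strut begins to carry it, never letting the strut throw it wide open, and bring it back to a few degrees below the balance point, where it wants to fall shut again. Finish there, still holding the lid steady so that a colleague can adjust the strut, and leave the other things on the desk where they stand.

Things in the scene. Friction and masses are not known exactly. Their poses are not given: they have to be found in the camera images.
- cool_box: White insulated specimen cool box, fixed: 220 deep (x) x 180 wide (y) x 120 mm high, plus a lid (top at z 150 mm). Origin: centre of its underside. Its x axis points from the front (bar handle, towards the robot) to the hinge at the back, y to its left, z up; turned by up to 9 degrees. Gas strut on its left side, vertical-handle toggle clamp on a bracket on its right side.
- lid (a joint): Lid angle (rad): 0 shut, grows as the front edge rises, stop at 1.30. Lid 0.9 kg, with a gas strut. Balance point 0.62: below it the lid falls shut if let go (closing moment 0.97 N m near shut, 0.35 at 0.40, 0.10 at 0.55), above it the strut carries it up to the stop by itself (0.18 N m at 0.75, 0.66 at the stop). A few degrees below the balance point is about 0.45 to 0.58.
- lid_handle (a point): Middle of the lid's bar handle: level round steel bar, 12 mm thick, 62 mm clear between its end arms, along the box's y, in front of the lid. Lid shut: z 138 mm, 32 mm of free air between bar and the lid's front edge. Moves with the lid on a circle of radius 262 mm about lid_hinge; the bar turns between finger pads, so the gripper can keep pointing down.
- lid_hinge (a point): Fixed point on the lid's hinge axis (along the box's y), at mid-width: 112 mm behind the box's centre, 124 mm above its underside.
- clamp_arm (a joint): Angle of the toggle clamp's arm (rad): about 0 clamped, the arm level over the lid's right edge and its sprung rubber foot pressing on the lid; 1.42 fully back, the arm upright beside the lid. From 1.2 on it is clear of the lid; below that the foot can catch the lid's edge. Once well back it stays back by the handle's weight.
- clamp_grip (a point): Middle of the clamp handle's round black grip, 17 mm thick, 62 mm long (31 mm each way). Clamped: handle upright at the box's right side, this point 272 mm above the desk. Release: it swings outward (box -y) and down, in the box's y-z plane, passing dead centre in the first 0.1 rad, through about 1.75 rad, until it lies level or a little lower, pointing away from the box.
- clamp_pivot (a point): Fixed point, 20 mm in front of the box's centre, 149 mm to its right, 177 mm above the desk: clamp_grip swings about it (about the box's x) on a circle of radius 97 mm, within 1 mm. 1.70 rad of swing brings clamp_arm to 1.23; 1.79 rad is fully back.
- stapler: Bystander: stapler, 64 x 116 x 37 mm. Origin: centre of its underside.
- oximeter: Bystander: finger pulse oximeter, 60 x 54 x 30 mm. Origin: centre of its underside.
- gel_tube: Bystander: flat gel tube lying down, 61 x 199 x 41 mm. Origin: centre of its underside.
- med_bottle: Bystander: round medicine bottle, 46 mm across, 85 mm high. Origin: centre of its underside.
- mug: Bystander: mug, 78 mm across, 97 mm high. Origin: centre of its underside.
- med_box: Bystander: small medicine carton, 51 x 63 x 100 mm. Origin: centre of its underside.
- stamp: Bystander: self-inking stamp, 41 x 57 x 95 mm. Origin: centre of its underside.

How it is judged:
By the outcome, as a careful person would: the job done as asked, in the order asked, and still so for the second after the job is handed in, while the arm keeps its last pose, push and grip.
It also fails if it takes over 58 s, if anything falls off the work surface, if the arm or the gripper's body presses on something with over 40 N, if the wrist force passes 120 N, or if a joint passes its speed limit or range.

### The arm

A 6-joint arm with a two-finger parallel gripper is mounted at the origin on a cart in front of the work surface, level with it; the furniture and walls round the work are solid. World frame = base frame: x ahead of the robot, y to its left, z up, the work surface at z = 0. Lengths are in m, angles in rad, forces in N, time in s.
With the tool pointing down it reaches from about 0.25 to 0.85 m from the base axis. Payload 12.5 kg.
Tool frame: the origin (TCP) lies at the very end of the fingers, on their centre line; the grasp point (between the pads) lies ctrl.tcp_to_grasp behind it (ctrl.tcp_to_grasp is the distance from the TCP to the grasp point, in m); z points along the fingers, y is the line along which they close (so a half turn about z gives the same grasp; the last joint's range is limited). The gripper opens to 93 mm and grips with 3 to 60 N. Pads are 15 mm wide; open, the fingers measure 128 mm over their backs; the gripper's body (75 mm by 188 mm) begins 65 mm behind the grasp point.
Start: joints at [-1.22, 0.351, 1.652, -0, 1.139, -0.085], TCP at [0.232, -0.499, 0.219] pointing down, gripper open.
Joint ranges: [-2.75, 2.75], [-0.79, 2.1], [0.01, 2.65], [-1.57, 4.71], [0.07, 3.14], [-2.87, 2.87]. Speed limits (rad/s): [2.22, 2.22, 2.79, 3.14, 3.14, 3.14].

### API

Orientations are given as a unit quaternion [w, x, y, z].
In Python, from rig import ctrl gives the robot as it stands.
- The arm moves only by the tool jog_arm, called after ">>>" as name(argument=value, ...) on one line, values as JSON. Schema: {"type":"object","properties":{"moves":{"type":"array","items":{"type":"object","properties":{"x":{"type":"number"},"y":{"type":"number"},"z":{"type":"number"},"drx":{"type":"number"},"dry":{"type":"number"},"drz":{"type":"number"}},"additionalProperties":false},"minItems":1,"maxItems":8},"finger_gap":{"type":"number"},"grip_force":{"type":"number"},"only":{"type":"string"},"quiet":{"type":"boolean"},"lines":{"type":"string"}},"required":["moves"],"additionalProperties":false}. moves is a list of rows, 1 to 8 of them, each an object with the fields x, y, z (the shift in shares of the most that a row can go, 1 being 62.5 mm), drx, dry, drz (a rotation vector in rad); a field left out counts as zero; each row shifts and turns the commanded pose from where the row before left it, along the tool's axes as they then stand; what a row does not reach is not made up. A row lasts 1/8 s, in which the tool goes at most 0.0625 m and 0.188 rad, less where a joint would pass 70% of its speed; a pose out of reach is approached as far as the arm can. finger_gap is the opening from 0.0 (shut) to 1.0 (fully open), set as the call begins (left out keeps the last). The fingers move at their own pace and stop on an object; grip_force is the grip in N (left out, the last holds). Time passes only in rows, so rows that do not move let the fingers close. The tool returns the time, the measured TCP pose, the force, the opening and the grip force at its end. only (a regular expression) keeps the lines of the reply that match it, lines (a string "A,B") keeps lines A to B, and quiet returns only ok. Input that does not fit is refused with a message, and nothing moves.
- ctrl.state(): the state, without advancing time (a new reading comes with each control period).
- ctrl.read_camera(name): name is "scene" or "top" or "wrist"; returns a dict with "frame" (480x640x3 uint8, red, green, blue), "depth" (480x640 float32, m along the optical axis (not along the pixel's ray), 0 where there is no reading), "intrinsics" (3x3 intrinsics, pixels), "world_to_cam" (4x4, takes a point from world to camera coordinates). Camera axes: x right, y down, z forward; pixel columns grow to the right and rows downward; lengths in m; the calibration is good to about 2 mm. A picture is of the moment at which its call begins.
- ctrl.sign_off(): hands the job in; it is judged then, once.
The state is a dict: "time": time; "joint_pos": joint angles; "joint_velocities": joint speeds; "tau": joint torques, N m; "eef_pos": TCP position; "orientation": TCP orientation; "force": force on the tool from outside, world axes, zero at the start; "moment": the same for the moment, N m; "gripper_width": opening from 0.0 (shut) to 1.0 (fully open); "grasp_force": force on a finger pad.
Only numpy, scipy, OpenCV 4.12 (cv2) and the standard library are available. Lean on these libraries where they do the work, as an engineer would, in place of code of your own. Each camera call takes 0.05 s, during which the arm holds its last target. There are 200 camera calls.

## Working session

There is one attempt and no reset: what is moved stays moved. The work goes in short steps, Python scripts to look and compute and a tool call to move; the robot and the scene stay as the last step left them, time stands still between calls to the robot, and variables do not carry over. Pictures are saved under pics/ and viewed, at most 10 in all, crops included, and the job is handed in when it is done.

```bash
ls; mkdir -p pics; python3 - <<'E'
from rig import ctrl
import cv2,numpy as np
print(ctrl.tcp_to_grasp); print(ctrl.state())
for n in("scene","top"):
    d=ctrl.read_camera(n); cv2.imwrite(f"pics/{n}0.png",d["frame"][:,:,::-1]); np.savez(f"{n}0.npz",**d); print(n,d["intrinsics"],d["world_to_cam"])
E
```

```text
pics
rig.py
0.0188
{'time': 0.0, 'joint_pos': array([-1.21958707e+00,  3.51220192e-01,  1.65243273e+00, -9.29154840e-06,
        1.13912251e+00, -8.45854993e-02]), 'joint_velocities': array([-1.01231549e-03,  3.52761012e-04, -4.14158326e-05, -1.43090739e-03,
        5.27157567e-04,  2.53743535e-03]), 'tau': array([ 1.20260513e-03, -4.97322679e+01, -2.85255325e+01,  7.00351386e-02,
        2.57454644e-02, -1.28041729e-04]), 'eef_pos': array([ 0.2320776 , -0.498246  ,  0.21810694]), 'orientation': array([-5.85585922e-04,  9.76353555e-01,  2.16179061e-01, -8.27875489e-05]), 'force': array([-0.143568  ,  0.13184938, -0.12313992]), 'moment': array([0.02298524, 0.01680903, 0.08137945]), 'grasp_force': 0.0, 'gripper_width': 0.9993414019536728}
scene [[598.37025772   0.         321.60125522]
 [  0.         598.37025772 238.17886234]
 [  0.           0.           1.        ]] [[ 0.51444153 -0.85751664 -0.00388797 -0.28316683]
 [-0.50373425 -0.29852492 -0.81063844  0.41729294]
 [ 0.6939753   0.41898459 -0.58553412  1.32725061]
 [ 0.          0.          0.          1.        ]]
top [[572.06828916   0.         312.25029863]
 [  0.         572.06828916 249.75930508]
 [  0.           0.           1.        ]] [[ 0.02169033 -0.99975446 -0.00453321 -0.0532206 ]
 [-0.99387212 -0.0210707  -0.1085091   0.54784166]
 [ 0.10838694  0.00685903 -0.99408512  1.49535597]
 [ 0.          0.          0.          1.        ]]
```
View pics/scene0.png

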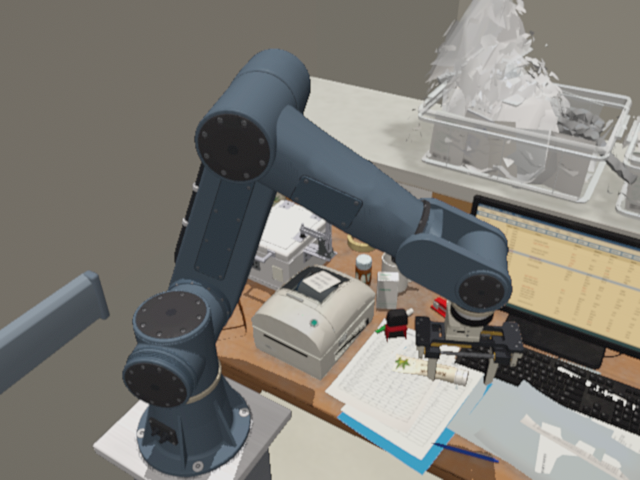

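View pics/top0.png

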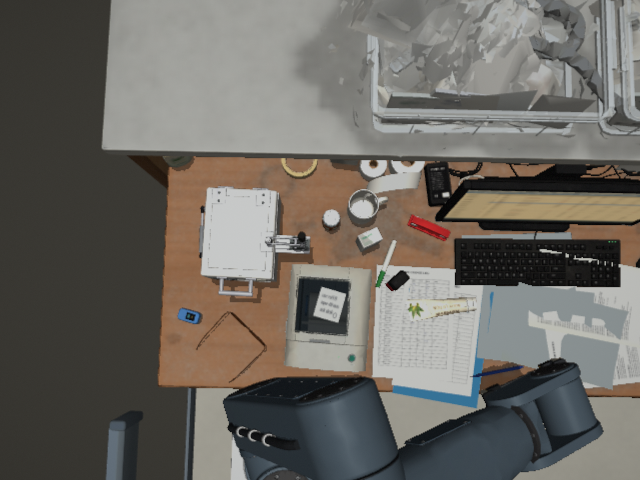

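The scene view shows the box mostly hidden behind the arm, with the clamp at about (318,240). The top view shows the lid at (200-278, 187-282), the bar handle at (237,291), the clamp at (290,242), the bottle at (331,218), the carton at (370,238) and the printer at (328,318).

```bash
cat > h.py <<'E'
import numpy as np,cv2
def ray(d,u,v):
    K=d["intrinsics"];M=d["world_to_cam"];R=M[:3,:3];t=M[:3,3]
    return -R.T@t, R.T@(np.linalg.inv(K)@[u,v,1])
def onz(d,u,v,z):
    c,r=ray(d,u,v); return c+r*(z-c[2])/r[2]
def cloud(d):
    K=d["intrinsics"];M=d["world_to_cam"]
    v,u=np.mgrid[:480,:640]; z=d["depth"]
    P=np.stack([(u-K[0,2])/K[0,0]*z,(v-K[1,2])/K[1,1]*z,z],-1)
    return (P-M[:3,3])@M[:3,:3]
def proj(d,p):
    M=d["world_to_cam"];q=M[:3,:3]@p+M[:3,3];q=d["intrinsics"]@q;return q[:2]/q[2]
def tri(d1,uv1,d2,uv2):
    c1,r1=ray(d1,*uv1);c2,r2=ray(d2,*uv2)
    s=np.linalg.lstsq(np.stack([r1,-r2],1),c2-c1,rcond=None)[0]
    a,b=c1+s[0]*r1,c2+s[1]*r2
    return (a+b)/2,np.linalg.norm(a-b)
E
python3 - <<'E'
from h import *
d=np.load("top0.npz"); C=cloud(d); f=d["frame"]
# lid: points near z .15
z=C[...,2]; m=((z>.14)&(z<.16)); m[:,:195]=0;m[:,290:]=0;m[:180]=0;m[320:]=0
n,l,s,_=cv2.connectedComponentsWithStats(m.astype(np.uint8)); i=1+np.argmax(s[1:,4])
P=C[l==i]; r=cv2.minAreaRect(P[:,:2].astype(np.float32)*1000); print("lid",r,cv2.boxPoints(r),np.median(P[:,2]),s[i])
np.set_printoptions(precision=0,suppress=True,linewidth=250)
print((z*1000)[232:256:2,262:320:2])
print((z*1000)[276:300:2,214:262:2])
for n,(u,v) in dict(bot=(331,218),mug=(363,205),carton=(370,238),stamp=(398,280),printer=(300,300),pr2=(355,280)).items(): print(n,C[v,u]*1000)
np.set_printoptions(precision=3)
g=f[180:310,190:390,::-1]; cv2.imwrite("pics/c1.png",cv2.resize(g,None,fx=4,fy=4,interpolation=cv2.INTER_CUBIC))
E
```

```text
lid ((554.346923828125, 141.11294555664062), (177.74417114257812, 266.2080078125), 88.40625762939453) [[418.82266   55.97719 ]
 [684.9277    48.573288]
 [689.8712   226.2487  ]
 [423.76617  233.6526  ]] 0.15201977707757006 [ 201  187   77  109 6425]
[[ 152.  155.  155.  152.  154.  154.  150.  126.   62.    4.    6.   -5.    2.   -1.   -5.    5.   -4.    5.    0.  303.  302.  305.   -3.   -4.   -4.    2.   -2.    1.    0.]
 [ 155.  155.  156.  147.  151.  153.  150.  123.   51.    6.    3.    0.    1.   -2.    1.    3.    3.   -1.  300.  304. 1546.  307.    1.    3.    5.    1.   -6.    3.    2.]
 [ 153.  151.  153.  185.  183.  183.  146.  124.  125.  123.  122.  121.  126.  123.  121.  177.  184.  183.  294.  302.  304.  304.  121.  126.  122.    1.   -4.   -2.    3.]
 [ 155.  157.  190.  192.  193.  155.  146.  122.  172.  173.  175.  178.  183.  182.  186.  181.  183.  184.  266.  297.  304.  292.  123.  124.  116.    1.    1.    3.   -3.]
 [ 152.  154.  185.  193.  182.  156.  142.  124.  123.  123.  127.  121.  122.  125.  129.  137.  123.  182.  122.  266.  271.  262.  129.  1
[... 2198 characters left out ...]
 -2.  -3.  -2.   6.  -5.   0. 143. 137.   1.  -4.  -6.   3.]
 [ -2.   1.   2. 140. 151. 147. 147. 153. 143. 144. 141. 145. 142. 142. 141. 146. 146. 145. 141. 141.  -3.  -4.  -1.   5.]
 [  0.  -0.  -0. 139. 138. 140. 146. 140. 139. 144. 138. 146. 146. 141. 144. 144. 144. 144. 141. 142.   4.  -6.  -0.   0.]
 [ -1.  -1.   4.  -1.  -6.  -2.  -0.   2.  -2.   4.   3.  -0.   1.  -2.  -2.   0.   3.   2.   1.   2.  -2.   5.  -2.   1.]
 [  2.  -2.   2.  -1.   1.   5.   1.   8.   5.  -4.   2.  -5.  -2.  -4.   7.   2.  -6.   1.  -3.  -3.  -1.   4.   5.  -3.]]
bot [626. -88.  88.]
mug [ 676. -177.   10.]
carton [ 574. -188.  104.]
stamp [ 469. -261.   93.]
printer [412. -15. 152.]
pr2 [ 384.  -52. 1546.]
```

View pics/c1.png

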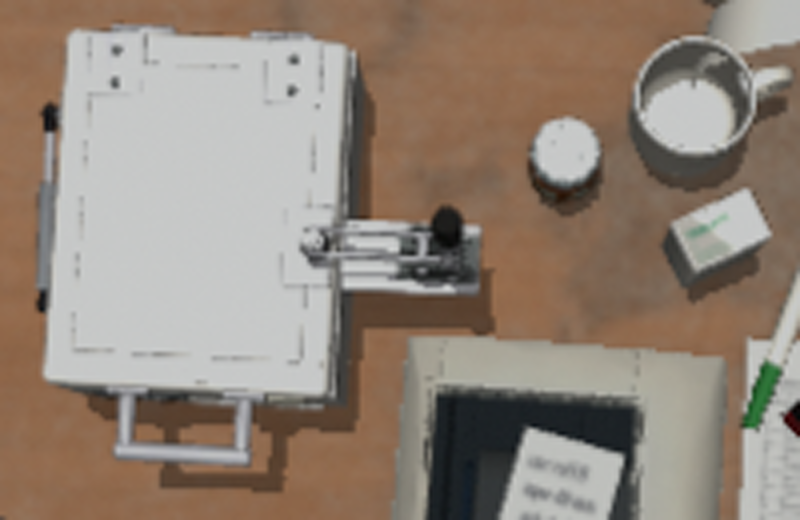

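The crop shows the lid corners at about (70,30), (355,45), (328,400) and (45,380). It also shows the black grip top at (447,225), the clamp base along row 258, and the bar ends at (115,452) and (250,460). Next I'll fit the box pose and move the gripper above the scene.

Units first: shifts go in shares of 62.5 mm. So 0.048 m is 0.768, -0.047 m is -0.752.

>>> jog_arm(moves=[{"x":0.768, "y":-0.752, "z":-0.512}, {"x":0.768, "y":-0.752, "z":-0.512}, {"x":0.768, "y":-0.752, "z":-0.512}, {"x":0.768, "y":-0.752, "z":-0.512}, {"x":0.768, "y":-0.752, "z":-0.512}, {"x":0.768, "y":-0.752, "z":-0.512}, {"x":0.768, "y":-0.752, "z":-0.512}, {"x":0.736, "y":-0.72, "z":-0.096}], finger_gap=1.0)

```text
time: 1.1
eef_pos: [0.3939, -0.0691, 0.4141]
orientation: [0.001, 0.976, 0.216, 0.001]
force: [-0.3, -0.9, -0.1]
gripper_width: 1.001
grasp_force: 0.0
```

>>> jog_arm(moves=[{"drz":-0.18}, {"drz":-0.18}, {"drz":-0.18}, {"drz":-0.18}, {"drz":-0.18}, {"drz":-0.18}])

```text
time: 1.85
eef_pos: [0.3932, -0.0706, 0.4123]
orientation: [-0.0, 0.724, 0.69, -0.0]
force: [0.2, -0.3, 0.9]
gripper_width: 1.001
grasp_force: 0.0
```

```bash
python3 - <<'E'
from h import *
from rig import ctrl
np.set_printoptions(precision=4,suppress=True)
for n in("scene","wrist"):
    d=ctrl.read_camera(n); np.savez(f"{n}1.npz",**d); cv2.imwrite(f"pics/{n}1.png",d["frame"][:,:,::-1])
print(ctrl.state()["joint_pos"])
d=np.load("top0.npz")
q=lambda x,y:(x/4+190-.375,y/4+180-.375)
c=np.array([onz(d,*q(*p),.15) for p in((70,30),(355,45),(328,400),(45,380))]); print(c)
s=[c[0]-c[3],c[1]-c[2]]; print("yaw",[np.arctan2(v[1],v[0]) for v in s],[np.arctan2(-v[0],v[1])  for v in(c[1]-c[0],c[2]-c[3])],np.linalg.norm(s[0]),np.linalg.norm(c[1]-c[0]),c.mean(0))
b=[onz(d,*q(*p),.144) for p in((115,452),(250,460))];print("bar",b,np.mean(b,0))
print("grip top",onz(d,*q(447,225),.303))
C=cloud(d);z=C[...,2];m=(z>.14)&(z<.165);m[:,:283]=0;m[:255]=0;m[:,385:]=0
print("printer",C[m][:,:2].min(0),np.percentile(C[m][:,:2],99,axis=0))
E
```

```text
[-0.2944 -0.0809  1.6832  0.      1.5398 -0.2416]
[[0.6868 0.2224 0.15  ]
 [0.681  0.045  0.15  ]
 [0.4603 0.0553 0.15  ]
 [0.4688 0.2286 0.15  ]]
yaw [np.float64(-0.02852913595512641), np.float64(-0.046557764132828895)] [np.float64(3.1088541389405147), np.float64(3.0925202082889878)] 0.2180626848532314 0.1775074410989458 [0.5742 0.1378 0.15  ]
bar [array([0.426 , 0.1851, 0.144 ]), array([0.423 , 0.1023, 0.144 ])] [0.4245 0.1437 0.144 ]
grip top [ 0.5491 -0.0189  0.303 ]
printer [ 0.2445 -0.1769] [0.4798 0.0021]
```

View pics/wrist1.png

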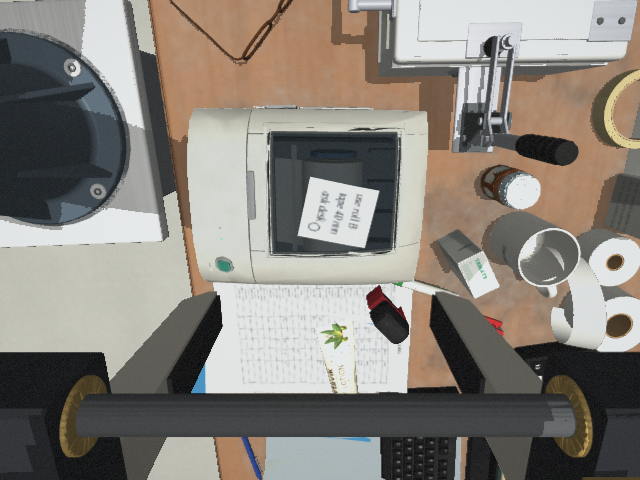

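The wrist view shows the grip running from (505,140) to its round tip at (565,152), the clamp foot at (500,45), and the bottle at (515,187). I'll triangulate the grip tip and the bar handle, using the scene view where it isn't blocked.

```bash
python3 - <<'E'
from h import *
np.set_printoptions(precision=4,suppress=True)
t=np.load("top0.npz");w=np.load("wrist1.npz");s=np.load("scene1.npz")
q=lambda x,y:(x/4+190-.375,y/4+180-.375)
def blob(d,box,T=45):
    x0,y0,x1,y1=box; g=d["frame"][y0:y1,x0:x1].max(2); m=(g<T).astype(np.uint8)
    n,l,st,c=cv2.connectedComponentsWithStats(m); i=1+np.argmax(st[1:,4]); 
    ys,xs=np.nonzero(l==i); return cv2.minAreaRect(np.stack([xs+x0,ys+y0],1).astype(np.float32)),st[i,4]
print(blob(t,(290,225,312,245)),blob(w,(500,125,585,172)))
C=cloud(w); z=C[...,2]
print("grip depth mid/tip",C[147,537],C[152,562],C[142,520])
print(tri(t,q(447,224),w,(565,153)))
# pivot region / bar via wrist: bar near (375,5)
print("wrist bar end pts",C[3,360],C[6,372])
for p in((.549,-.0105,.177),(.4245,.1437,.138)): print(proj(t,np.array(p)),proj(w,np.array(p)),proj(s,np.array(p)))
for n,e in dict(bottle=(515,187),carton=(482,275)).items(): print(n,C[e[1],e[0]])
cv2.imwrite("pics/s1c.png",cv2.resize(s["frame"][190:350,230:430,::-1],None,fx=3.5,fy=3.5))
E
```

```text
(((301.0, 236.5), (9.0, 6.0), 90.0), np.int32(60)) (((539.9797973632812, 148.3660430908203), (50.71698760986328, 25.658344268798828), 9.86580753326416), np.int32(1003))
grip depth mid/tip [ 0.5456 -0.0164  0.2797] [ 0.5507 -0.0179  0.3031] [ 0.5466 -0.015   0.2504]
(array([ 0.5491, -0.0184,  0.3092]), np.float64(0.001178419782171478))
wrist bar end pts [0.4332 0.1088 0.1421] [0.4443 0.1057 0.1432]
[299.1324 242.7978] [488.0851 131.3416] [324.4347 238.3263]
[235.5887 293.7039] [349.6286 -38.1298] [251.1427 256.3744]
bottle [ 0.6211 -0.0823  0.0853]
carton [ 0.5841 -0.1885  0.1002]
```

View pics/s1c.png

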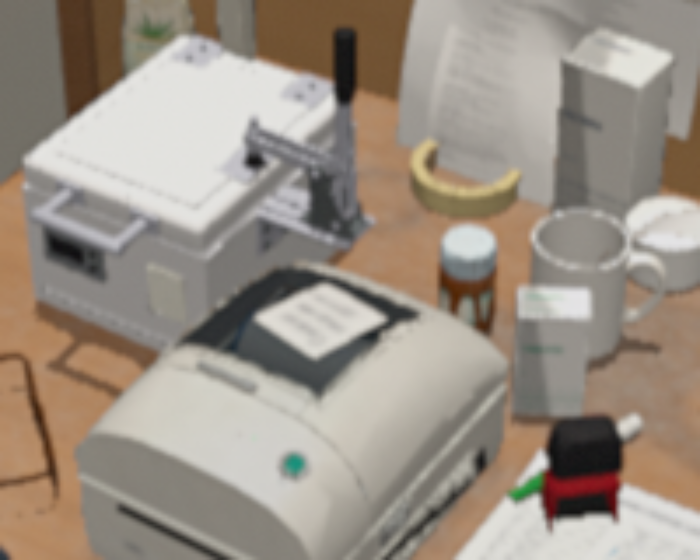

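The scene crop shows the grip upright from (345,32) to (345,100), the bar handle ends at (38,213) and (115,247), and a clear gap between printer and clamp.

```bash
python3 - <<'E'
from h import *
np.set_printoptions(precision=4,suppress=True)
t=np.load("top0.npz");w=np.load("wrist1.npz");s=np.load("scene1.npz")
q=lambda x,y:(x/4+190-.375,y/4+180-.375)
k=lambda x,y:(x/3.5+230-.36,y/3.5+190-.36)
print("grip mid",tri(w,(540,148),s,k(345,65)))
print("tip",tri(w,(568,153),s,k(345,32)),tri(t,q(447,223),s,k(345,32)))
print("bar L",tri(t,q(115,452),s,k(38,213)),"bar R",tri(t,q(250,460),s,k(115,247)))
print("lid FR corner",tri(t,q(328,400),s,k(203,232)))
E
```

```text
grip mid (array([ 0.5522, -0.0187,  0.2731]), np.float64(0.0025658892659331076))
tip (array([ 0.5554, -0.0186,  0.301 ]), np.float64(0.0010418529319526965)) (array([ 0.5507, -0.0197,  0.3035]), np.float64(0.0019772033570263302))
bar L (array([0.4274, 0.1839, 0.1405]), np.float64(0.004290038551109707)) bar R (array([0.4224, 0.1034, 0.1424]), np.float64(0.002071022713590913))
lid FR corner (array([0.4615, 0.0533, 0.1504]), np.float64(0.004545324781317536))
```

>>> jog_arm(moves=[{"x":0.3232, "y":0.8208}, {"x":0.3232, "y":0.8208}, {"x":0.3232, "y":0.8224}, {"z":0.64}, {"z":0.64}, {"z":0.64}, {"z":0.624}, {}])

```text
time: 2.95
eef_pos: [0.5492, -0.0185, 0.2514]
orientation: [-0.002, 0.728, 0.686, -0.002]
force: [0.3, 0.7, 0.1]
gripper_width: 1.001
grasp_force: 0.0
```

```bash
python3 - <<'E'
from h import *
from rig import ctrl
d=ctrl.read_camera("wrist"); cv2.imwrite("pics/w2.png",d["frame"][:,:,::-1]); d=ctrl.read_camera("scene"); cv2.imwrite("pics/s2.png",d["frame"][:,:,::-1])
a=cv2.imread("pics/w2.png")[:,100:540];b=cv2.imread("pics/s2.png")[130:330,220:420]
cv2.imwrite("pics/m2.png",np.hstack([cv2.resize(a,(400,436)),cv2.resize(b,(400,400))[:,:] if 0 else cv2.copyMakeBorder(cv2.resize(b,(400,400)),0,36,0,0,0)]))
E
```

```text
(no output)
```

View pics/m2.png

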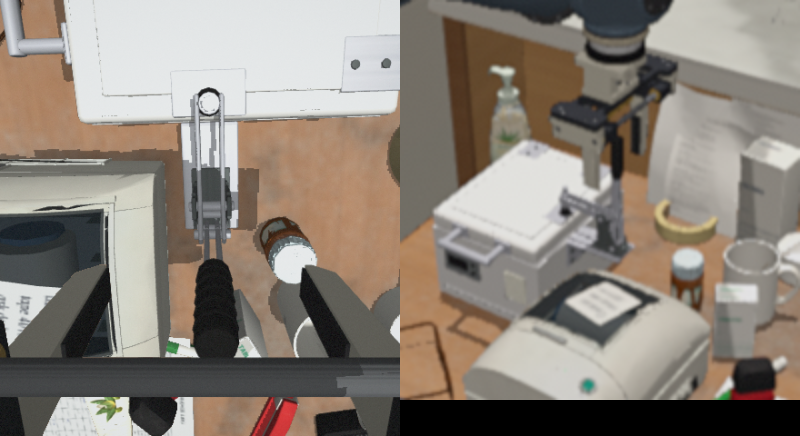

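The wrist half shows the grip centred between the open fingers: grip at (215,310), fingertips at (105,268) and (305,268). I'll close on it.

>>> jog_arm(moves=[{}, {}, {}, {}, {}, {}], finger_gap=0.0, grip_force=40)

```text
time: 3.8
eef_pos: [0.5504, -0.0187, 0.2536]
orientation: [-0.0, 0.726, 0.687, -0.0]
force: [0.0, 0.4, 0.3]
gripper_width: 0.407
grasp_force: 0.0
```

>>> jog_arm(moves=[{}, {}, {}, {}])

```text
time: 4.3
eef_pos: [0.5524, -0.0188, 0.2537]
orientation: [0.002, 0.726, 0.687, 0.002]
force: [12.6, -0.1, -6.6]
gripper_width: 0.175
grasp_force: 40.0
```

>>> jog_arm(moves=[{"y":0.032}, {"x":-0.1536, "z":0.0192}, {"x":-0.1504, "z":0.0336}, {"x":-0.1472, "z":0.048}, {}])

```text
time: 4.92
eef_pos: [0.552, -0.0475, 0.2485]
orientation: [0.001, 0.726, 0.687, 0.001]
force: [3.9, -0.4, 5.5]
gripper_width: 0.173
grasp_force: 40.0
```

```bash
python3 -c "
from rig import ctrl
s=ctrl.state();print(s['force'],s['moment'],s['eef_pos'])"
```

```text
[ 3.92765892 -0.41601209  5.54568485] [ 0.19608148 -0.51356363  0.06823702] [ 0.55195782 -0.04750592  0.24847691]
```

>>> jog_arm(moves=[{"x":-0.2096, "z":0.0992}, {"x":-0.192, "z":0.1296}, {"x":-0.1696, "z":0.1568}, {"x":-0.1456, "z":0.1808}, {}])

```text
time: 5.55
eef_pos: [0.5505, -0.0943, 0.2137]
orientation: [0.004, 0.727, 0.687, 0.001]
force: [7.3, -9.4, 10.7]
gripper_width: 0.174
grasp_force: 40.1
```

>>> jog_arm(moves=[{"x":-0.1168, "z":0.2}, {"x":-0.0848, "z":0.216}, {}])

```text
time: 5.92
eef_pos: [0.55, -0.1073, 0.1874]
orientation: [0.004, 0.726, 0.687, 0.001]
force: [7.5, -13.6, 7.8]
gripper_width: 0.172
grasp_force: 40.1
```

Converted, 0.0144 m is 0.2304, 0.0141 m is 0.2256.

>>> jog_arm(moves=[{"x":-0.096, "z":0.2256}, {"x":-0.016, "z":0.2304}, {"x":0.008, "z":0.208}, {}])

```text
time: 6.42
eef_pos: [0.5498, -0.1138, 0.1453]
orientation: [0.004, 0.726, 0.687, 0.001]
force: [9.1, -16.9, 3.0]
gripper_width: 0.172
grasp_force: 40.1
```

>>> jog_arm(moves=[{"x":0.024, "z":0.112}, {}, {}])

```text
time: 6.8
eef_pos: [0.55, -0.1127, 0.139]
orientation: [0.004, 0.726, 0.687, 0.001]
force: [8.5, -20.8, 2.5]
gripper_width: 0.169
grasp_force: 40.0
```

Converted, 0.004 m is 0.064, -0.001 m is -0.016.

>>> jog_arm(moves=[{"x":-0.016, "z":0.064}, {}])

```text
time: 7.05
eef_pos: [0.5499, -0.1127, 0.1347]
orientation: [0.004, 0.726, 0.687, 0.001]
force: [9.3, -14.2, 2.1]
gripper_width: 0.168
grasp_force: 40.0
```

>>> jog_arm(moves=[{}, {}, {}], finger_gap=0.5)

```text
time: 7.42
eef_pos: [0.547, -0.1101, 0.1332]
orientation: [-0.0, 0.726, 0.687, -0.0]
force: [0.7, 0.6, -0.7]
gripper_width: 0.448
grasp_force: 0.0
```

```bash
python3 - <<'E'
from h import *
from rig import ctrl
for n in("scene","wrist"):
    d=ctrl.read_camera(n); np.savez(f"{n}3.npz",**d); cv2.imwrite(f"pics/{n}3.png",d["frame"][:,:,::-1])
a=cv2.imread("pics/wrist3.png")[:,100:540];b=cv2.imread("pics/scene3.png")[130:330,220:420]
cv2.imwrite("pics/m3.png",np.hstack([cv2.resize(a,(400,436)),cv2.copyMakeBorder(cv2.resize(b,(400,400)),0,36,0,0,0)]))
E
```

```text
(no output)
```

View pics/m3.png

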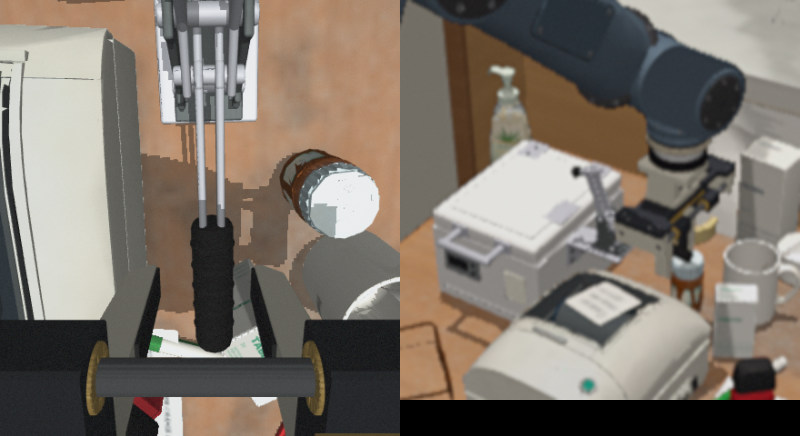

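The clamp arm stands upright beside the lid in the scene half at (600,195). The handle lies level and free between the opened fingers at (213,285). Next I'll lift away and go above the bar.

Converted, -0.055 m is -0.88, -0.054 m is -0.864.

>>> jog_arm(moves=[{"z":-0.864}, {"z":-0.864}, {"z":-0.864}, {"z":-0.88}, {"x":0.7904, "y":-0.4368}, {"x":0.7904, "y":-0.4368}, {"x":0.7904, "y":-0.4368}], finger_gap=0.3)

```text
time: 8.4
eef_pos: [0.4726, 0.0436, 0.3504]
orientation: [-0.0, 0.726, 0.687, 0.0]
force: [0.6, -0.1, -0.3]
gripper_width: 0.301
grasp_force: 0.0
```

>>> jog_arm(moves=[{"x":0.7904, "y":-0.4368}, {"x":0.7904, "y":-0.4368, "drz":-0.017}, {}])

```text
time: 8.78
eef_pos: [0.4232, 0.1463, 0.3506]
orientation: [-0.0, 0.719, 0.695, 0.0]
force: [0.1, -0.6, 0.5]
gripper_width: 0.299
grasp_force: 0.0
```

```bash
python3 - <<'E'
from h import *
from rig import ctrl
for n in("scene","wrist","top"):
    d=ctrl.read_camera(n); np.savez(f"{n}4.npz",**d); cv2.imwrite(f"pics/{n}4.png",d["frame"][:,:,::-1])
    if n=="wrist": 
        print(ctrl.state()["eef_pos"],[proj(d,np.array(p)) for p in((.4245,.1437,.138),(.426,.1851,.138),(.423,.1023,.138))])
        C=cloud(d);z=C[...,2];m=(C[...,0]>.40)&(C[...,0]<.445)&(C[...,1]>.08)&(C[...,1]<.205)&(z>.115)&(z<.165)
        P=C[m];print(len(P),P[:,:2].min(0),P[:,:2].max(0),np.percentile(P[:,2],[5,50,95]))
        for y in(.13,.145,.16):
            Q=P[abs(P[:,1]-y)<.006];print(y,Q[:,0].min(),Q[:,0].max(),Q[:,0].mean(),Q[:,2].max())
a=cv2.imread("pics/wrist4.png")[:,100:540];b=cv2.imread("pics/scene4.png")[130:330,220:420]
cv2.imwrite("pics/m4.png",np.hstack([cv2.resize(a,(400,436)),cv2.copyMakeBorder(cv2.resize(b,(400,400)),0,36,0,0,0)]))
E
```

```text
[0.42462399 0.14397025 0.35041759] [array([325.20446869, 206.94474763]), array([325.27301838, 162.17802178]), array([325.14020547, 248.91216909])]
1380 [0.42197218 0.10310856] [0.44498617 0.1868028 ] [0.13858103 0.14238373 0.14427315]
0.13 0.42270320192496036 0.4343979671970099 0.4285076858896696 0.14484259304193
0.145 0.4232135868706911 0.4348068007328687 0.42897040994767605 0.14516997978965962
0.16 0.4237671485607013 0.4351829086651372 0.42948485730238356 0.14519062078584943
```

View pics/m4.png

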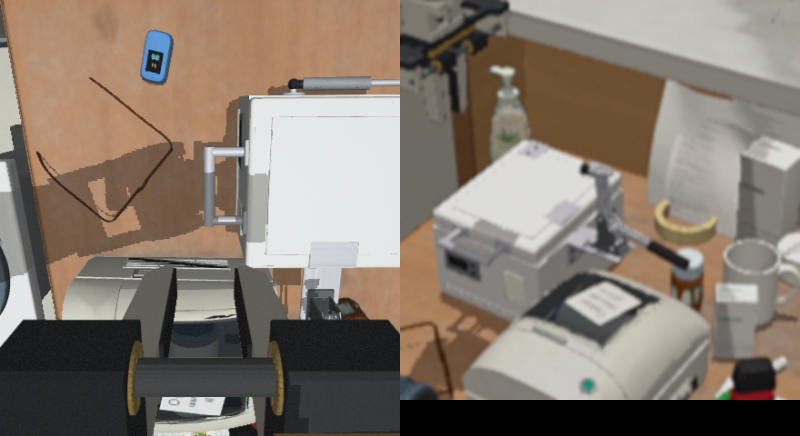

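The bar sits at (.429,.145,.1385), 11.5 mm thick, which fits the text. The wrist half shows it vertical at (209,188), and the clamp arm stays upright. I'll descend and grip.

Converted, 0.001 m is 0.016, 0.055 m is 0.88.

>>> jog_arm(moves=[{"x":0.016, "y":0.0432, "z":0.8}, {"z":0.88}, {"z":0.88}, {"z":0.72}, {"z":0.416}, {}])

```text
time: 9.68
eef_pos: [0.427, 0.1435, 0.118]
orientation: [-0.001, 0.721, 0.693, -0.002]
force: [-0.2, -0.1, -0.6]
gripper_width: 0.299
grasp_force: 0.0
```

>>> jog_arm(moves=[{"y":0.032}, {}, {}, {}], finger_gap=0.0, grip_force=40)

```text
time: 10.18
eef_pos: [0.4281, 0.1445, 0.1203]
orientation: [-0.001, 0.72, 0.694, -0.001]
force: [-10.7, 0.0, 9.2]
gripper_width: 0.118
grasp_force: 40.0
```

>>> jog_arm(moves=[{"y":0.016, "z":-0.208}, {"y":0.0272, "z":-0.208}, {"y":0.0384, "z":-0.2048}, {"y":0.0464, "z":-0.2048}, {}])

```text
time: 10.8
eef_pos: [0.4357, 0.1443, 0.172]
orientation: [-0.001, 0.72, 0.694, -0.001]
force: [-11.3, -0.1, -1.0]
gripper_width: 0.117
grasp_force: 40.0
```

>>> jog_arm(moves=[{"y":0.0592, "z":-0.2}, {"y":0.0672, "z":-0.2}, {"y":0.0784, "z":-0.1936}, {"y":0.0864, "z":-0.192}, {}])

```text
time: 11.42
eef_pos: [0.4531, 0.1437, 0.2214]
orientation: [-0.002, 0.72, 0.694, -0.002]
force: [-18.2, 1.6, 6.9]
gripper_width: 0.116
grasp_force: 40.0
```

Converted, -0.0116 m is -0.1856, -0.0113 m is -0.1808.

>>> jog_arm(moves=[{"y":0.0656, "z":-0.1856}, {"y":0.0896, "z":-0.1808}, {"y":0.1152, "z":-0.1744}, {"y":0.1232, "z":-0.1696}, {}])

```text
time: 12.05
eef_pos: [0.4797, 0.143, 0.2667]
orientation: [-0.001, 0.72, 0.694, -0.0]
force: [-14.0, 1.7, 8.7]
gripper_width: 0.116
grasp_force: 40.0
```

>>> jog_arm(moves=[{"y":0.1328, "z":-0.1616}, {"y":0.1392, "z":-0.1584}, {"y":0.088, "z":-0.0896}, {"y":0.088, "z":-0.088}, {}, {}])

```text
time: 12.8
eef_pos: [0.5072, 0.1421, 0.2985]
orientation: [-0.0, 0.72, 0.694, 0.0]
force: [-16.1, 1.2, 16.9]
gripper_width: 0.115
grasp_force: 40.0
```

```bash
python3 - <<'E'
from h import *
from rig import ctrl
s=ctrl.state();p=s["eef_pos"];print(p,s["force"],s["moment"])
print("theta z",np.arcsin((p[2]+.0188-.124)/.262)-.055,"x",[np.arccos((h-p[0])/.262)-.055 for h in(.687,.6905)])
d=ctrl.read_camera("scene");np.savez("scene5.npz",**d);t=ctrl.read_camera("top");np.savez("top5.npz",**t)
# lid plane from top depth
C=cloud(t);m=(C[...,0]>.5)&(C[...,0]<.66)&(C[...,1]>.07)&(C[...,1]<.21)&(C[...,2]>.13)&(C[...,2]<.36);P=C[m]
if len(P)>200:
    A=np.c_[P[:,:2],np.ones(len(P))]
    for _ in range(4):
        k=np.linalg.lstsq(A,P[:,2],rcond=None)[0];r=abs(A@k-P[:,2]);g=r<max(.004,np.median(r)*2);A=A[g];P=P[g]
    print("plane slope",np.arctan(np.hypot(k[0],k[1])),len(P),r.max())
b=d["frame"][110:330,200:420,::-1];cv2.imwrite("pics/s5.png",np.hstack([cv2.resize(b,(400,400)),cv2.resize(t["frame"][150:350,170:370,::-1],(400,400))]))
E
```

```text
[0.50719644 0.14205432 0.29847182] [-16.14149278   1.16431226  16.88665077] [0.14479147 3.06910953 0.11836676]
theta z 0.7746257051157143 x [np.float64(0.7594437130080425), np.float64(0.7409141568448678)]
plane slope 0.7258623892405053 995 0.004224057928170599
```

View pics/s5.png

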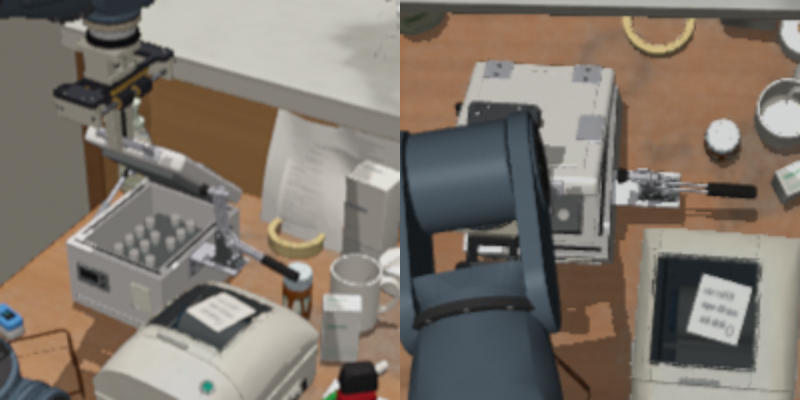

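Left half: the lid is well up, held at the bar at (115,140), with the clamp arm clear. Right half: the bottle and carton stand where they were. Three readings put the lid at 0.73-0.77 rad, past balance. I'll bring it back to about 0.52.

Converted, -0.009 m is -0.144, 0.0081 m is 0.1296.

>>> jog_arm(moves=[{"y":-0.144, "z":0.1184}, {"y":-0.144, "z":0.1184}, {"y":-0.1232, "z":0.1296}, {"y":-0.1056, "z":0.1296}, {"y":-0.0896, "z":0.128}, {"y":-0.0896, "z":0.128}, {}, {}])

```text
time: 13.9
eef_pos: [0.4667, 0.1433, 0.2493]
orientation: [0.002, 0.72, 0.693, 0.002]
force: [9.8, 0.9, -7.2]
gripper_width: 0.117
grasp_force: 40.0
```

```bash
python3 - <<'E'
from h import *
from rig import ctrl
s=ctrl.state();p=s["eef_pos"];print(p,s["force"],s["joint_velocities"].round(3))
print("theta z",np.arcsin((p[2]+.0188-.124)/.262)-.055,"x",[np.arccos((h-p[0])/.262)-.055 for h in(.687,.6905)])
t=ctrl.read_camera("top")
C=cloud(t);m=(C[...,0]>.5)&(C[...,0]<.66)&(C[...,1]>.07)&(C[...,1]<.21)&(C[...,2]>.13)&(C[...,2]<.36);P=C[m]
A=np.c_[P[:,:2],np.ones(len(P))]
for _ in range(6):
    k=np.linalg.lstsq(A,P[:,2],rcond=None)[0];r=abs(A@k-P[:,2]);g=r<max(.004,np.median(r)*2);A=A[g];P=P[g]
print("plane slope",np.arctan(np.hypot(k[0],k[1])),len(P))
E
```

```text
[0.4667162  0.1433272  0.24927682] [ 9.76426406  0.88621671 -7.1867178 ] [-0.001 -0.    -0.002 -0.     0.002 -0.   ]
theta z 0.527258316373294 x [np.float64(0.5170778560946049), np.float64(0.4919078725654141)]
plane slope 0.4960587450089055 2088
```

>>> jog_arm(moves=[{}, {}, {}, {}])

```text
time: 14.45
eef_pos: [0.4667, 0.1433, 0.2493]
orientation: [0.002, 0.72, 0.693, 0.002]
force: [9.6, 0.4, -6.3]
gripper_width: 0.119
grasp_force: 40.0
```

```bash
python3 -c "
from rig import ctrl
print(ctrl.sign_off())"
```

```text
the job is handed in; nothing more can be done
None
```

The strut check is done and handed in at 14.5 s: the clamp is fully back, the lid was raised to about 0.75 rad without being let go, and it is now held steady at about 0.51 rad, with nothing else on the desk touched as far as I could see.

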